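Find the heavy side of a grinding wheel on a balancing stand

TASK

Grip the red crank handle of the grinding wheel on the balancing stand and crank the wheel round by it, so that the wheel's hidden heavy side goes over the top at least once (one full turn always does it), to feel which side is heavy. Then bring the heavy side straight below the axle and finish while still gripping the handle, holding the wheel still there. Leave the mug, the tape measure and the sanding block where they are.

Things in the scene. Friction and masses are not known exactly. Their poses are not given: they have to be found in the camera images.
- stand: fixed green balancing stand, base 95 x 110 x 14 mm, one post behind the wheel. Origin at bench height straight below the wheel; z up, x along the horizontal axle from the handle side to the post, y across. Its front (-x) with the handle looks roughly to the robot; nothing stands before the wheel, and under the handle is only bench and base plate
- wheel: round brick-red grinding wheel, 120 x 20 mm, with a steel crank clamped on its front. Origin on the axle, 170 mm up; x as the stand's x, z from axle to handle. Wheel and crank turn as one, both ways, many turns. It looks alike all round, but has a hidden heavy side (about 0.6 kg, heavy_side in conditions) 38 mm from the axle, each time at another unknown, fixed angle to the handle
- handle: red crank handle: smooth sleeve 18 mm thick, 80 mm long, parallel to the axle and 45 mm from it, standing out from the crank arm to the front (-x). It turns freely on its pin, so a gripper that holds it firmly from above, fingers closing across the axle, can carry it round the whole circle while always pointing down. Origin on its axis, 27 mm behind its rear end
- handle_grip (a point): where the red handle is best gripped: on its own axis, 58 mm in front of the crank arm, 24 mm short of its free end
- axle (a point): point on the axle line, 170 mm above the bench, 83 mm in front of the stand's origin: centre of the circle (radius 45 mm) of the grip point. The heavy side pulls with 4 to 6 N at the handle when level with the axle, less above and below it (crank and handle are balanced). The bearing rubs with about 6 N at the handle either way, so let go, the wheel stays where it is
- yellow_mug: yellow mug, 84 x 107 x 88 mm, stands to the left of the stand; origin under its centre; leave it alone
- tape_measure: yellow tape measure, 55 x 85 x 62 mm, to the right of the stand; origin under its centre; leave it alone
- sand_block: sanding block, 66 x 79 x 30 mm, flat on the bench near its front edge, nearer the robot than the stand; origin under its centre; leave it alone

How it is judged:
By the outcome, as a careful person would: the job done as asked, in the order asked, and still so for the second after the job is handed in, while the arm keeps its last pose, push and grip.
It also fails if it takes over 72 s, if anything falls off the work surface, if the arm or the gripper's body presses on something with over 40 N, if the wrist force passes 120 N, or if a joint passes its speed limit or range.

ROBOT

A 7-joint arm with a two-finger parallel gripper is mounted at the origin on a cart in front of the work surface, level with it; the furniture and walls round the work are solid. World frame = base frame: x ahead of the robot, y to its left, z up, the work surface at z = 0. Lengths are in m, angles in rad, forces in N, time in s.
With the tool pointing down it reaches from about 0.425 to 0.875 m from the base axis. Payload 4.7 kg.
Tool frame: the origin (TCP) lies where the fingers leave the gripper's body, on its centre line; the fingertips stand 70 mm ahead of it and the grasp point (between the pads) lies 51 mm ahead of it; z points along the fingers, y is the line along which they close (so a half turn about z gives the same grasp; the last joint's range is limited). The gripper opens to 87 mm and grips with 3 to 60 N. Pads are 19 mm wide; open, the fingers measure 117 mm over their backs; the gripper's body (75 mm by 190 mm) begins 51 mm behind the grasp point.
Start: joints at [-1.221, 0.321, -0.07, 1.45, 0.023, 1.371, -0.057], TCP at [0.214, 0.614, 0.292] pointing down, gripper open.
Joint ranges: [-2.86, 2.86], [-0.3, 2.09], [-1.38, 1.24], [0.06, 2.45], [-1.56, 4.7], [0.09, 2.05], [-2.69, 2.69]. Speed limits (rad/s): [2.57, 2.57, 3.14, 3.14, 3.14, 3.14, 3.14].

INTERFACE

Orientations are given as a rotation vector (axis times angle).
In Python, from bench import get_state, get_image, get_calibration, close_job gives the robot as it stands.
- The arm moves only by the tool send_rows, never from a script. Its argument "rows" is a list of rows, each an object of numbers: "hand": the finger opening in mm, from 0 to 87; "x", "y", "z": the shift along the world's x, y, z in mm; "roll": the turn about the world's z in degrees. A call has 1 to 10 rows; each row shifts and turns the commanded pose from where the row before left it; what a row does not reach is not made up. A row lasts 1/10 s, in which the tool goes at most 50 mm and 8.59 degrees, less where a joint would pass 70% of its speed; a pose out of reach is approached as far as the arm can. A call is refused whole if a number of a shift passes 50 or a number of a turn 8.59, either way. A call with a gripper value outside its range is refused whole. The fingers move at their own pace and stop on an object; "force" is the grip in N (left out, the last holds). Time passes only in rows, so rows that do not move let the fingers close. It gives the time, the measured TCP pose, the force, the opening and the grip force at its end, in the units of the state.
- get_state(): the state, without advancing time (a new reading comes with each control period).
- get_image(name): name is "scene" or "top" or "wrist"; returns the picture (480x640x3 uint8, blue, green, red); there is no depth.
- get_calibration(name): a dict with "mtx" (3x3 intrinsics, pixels), "D" ([k1, k2, p1, p2, k3] as OpenCV has them; the pictures are not rectified), "world_from_camera" (4x4, takes a point from camera to world coordinates). Camera axes: x right, y down, z forward; pixel columns grow to the right and rows downward; lengths in m; the calibration is good to about 2 mm. A picture is of the moment at which its call begins: read the wrist's pose just before it. get_calibration takes no time and is no camera call; for the wrist camera it gives the pose at the moment of the call.
- close_job(): hands the job in; it is judged then, once.
The state is a dict: "time": time; "joint_positions": joint angles; "qd": joint speeds; "joint_torque": joint torques, N m; "position": TCP position; "tool_rot": TCP orientation; "ft_force": force on the tool from outside, world axes, zero at the start; "torque": the same for the moment, N m; "grip_width": opening from 0.0 (shut) to 1.0 (fully open); "grip_force": force on a finger pad.
Only numpy, scipy, OpenCV 4.12 (cv2) and the standard library are available. Lean on these libraries where they do the work, as an engineer would, in place of code of your own. Each camera call takes 0.05 s, during which the arm holds its last target. There are 200 camera calls.

## Working session

There is one attempt and no reset: what is moved stays moved. The work goes in short steps, Python scripts to look and compute and a tool call to move; the robot and the scene stay as the last step left them, time stands still between calls to the robot, and variables do not carry over. Pictures are saved under pics/ and viewed, at most 10 in all, crops included, and the job is handed in when it is done.

Besides the shell and the picture viewer there is one more tool, called after "Call:" in YAML: its name, and indented under it one key for each argument. send_rows: Moves the arm, as the interface text tells. Its arguments: {"type":"object","properties":{"rows":{"type":"array","items":{"type":"object","properties":{"hand":{"type":"number"},"x":{"type":"number"},"y":{"type":"number"},"z":{"type":"number"},"roll":{"type":"number"}}}},"force":{"type":"number"}},"required":["rows"]}

```bash
mkdir -p pics
cat > h.py <<'E'
import cv2,numpy as np
from bench import *
def red(im):
    h=cv2.cvtColor(im,cv2.COLOR_BGR2HSV); return h
def ray(name,px):
    c=get_calibration(name);M=np.array(c["world_from_camera"])
    u=cv2.undistortPoints(np.array([[px]],float),np.array(c["mtx"]),np.array(c["D"]))[0,0]
    return M[:3,3],M[:3,:3]@np.array([u[0],u[1],1.])
def plane(name,px,z):
    o,d=ray(name,px);return o+d*(z-o[2])/d[2]
def tri(n1,p1,n2,p2):
    A=np.zeros((3,3));b=np.zeros(3);R=[]
    for n,p in((n1,p1),(n2,p2)):
        o,d=ray(n,p);d/=np.linalg.norm(d);P=np.eye(3)-np.outer(d,d);A+=P;b+=P@o;R.append((o,P))
    x=np.linalg.solve(A,b);return x,[np.linalg.norm(P@(x-o)) for o,P in R]
def proj(name,X):
    c=get_calibration(name);T=np.linalg.inv(np.array(c["world_from_camera"]))
    return cv2.projectPoints(np.array(X,float).reshape(-1,1,3),cv2.Rodrigues(T[:3,:3])[0],T[:3,3],np.array(c["mtx"]),np.array(c["D"]))[0][:,0]
E
python3 - <<'E'
from h import *
for n in("scene","top"):
    cv2.imwrite(f"pics/{n}1.png",get_image(n));print(n,np.round(np.array(get_calibration(n)["world_from_camera"]),3).tolist())
s=get_state();print({k:np.round(v,3).tolist() for k,v in s.items()})
E
```

```text
scene [[0.873, -0.211, 0.439, -0.068], [-0.487, -0.334, 0.807, -1.008], [-0.023, -0.919, -0.394, 0.642], [0.0, 0.0, 0.0, 1.0]]
top [[-0.011, -0.997, 0.071, 0.397], [-1.0, 0.011, -0.007, 0.019], [0.006, -0.071, -0.997, 1.6], [0.0, 0.0, 0.0, 1.0]]
{'time': 0.1, 'joint_positions': [-1.221, 0.322, -0.07, 1.452, 0.023, 1.371, -0.057], 'qd': [0.0, -0.002, -0.0, -0.002, 0.0, 0.001, -0.0], 'joint_torque': [-0.001, -49.257, -0.406, -31.34, -0.064, 0.04, 0.0], 'position': [0.214, 0.613, 0.291], 'tool_rot': [-0.525, -3.097, 0.003], 'ft_force': [-0.33, 0.189, -0.039], 'torque': [0.017, 0.01, -0.006], 'grip_force': 0.0, 'grip_width': 1.0}
```

View pics/scene1.png

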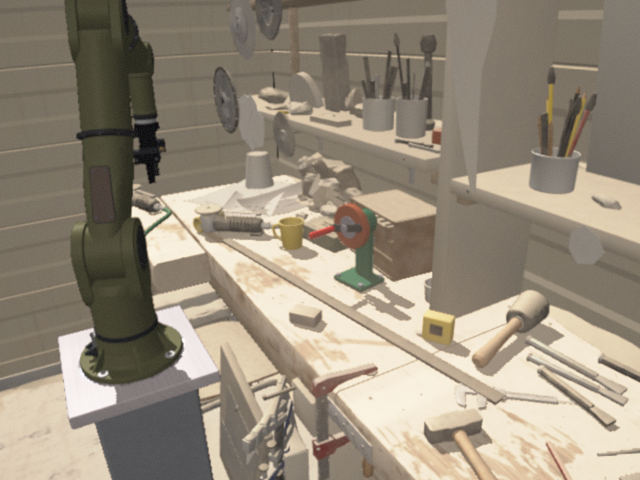

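View pics/top1.png

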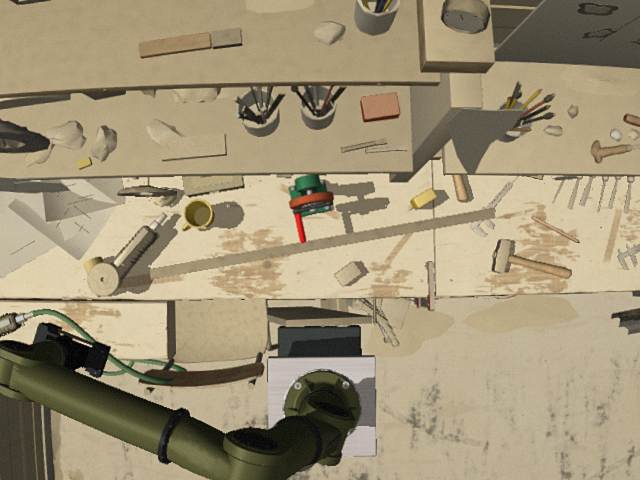

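The scene view shows the handle running from about (308,238) to (335,228), with the wheel near (352,227). In the top view the handle runs from (299,212) to (304,242). Next I segment the handle and triangulate its ends.

Run:
```python
from h import *
P={}
roi={"scene":(290,190,390,300),"top":(270,160,350,260)}
for n in roi:
    im=cv2.imread(f"pics/{n}1.png");x0,y0,x1,y1=roi[n]
    H=cv2.cvtColor(im,cv2.COLOR_BGR2HSV).astype(int)
    hue=np.minimum(H[...,0],180-H[...,0])
    for lab,m in(("handle",(hue<5)&(H[...,1]>200)&(H[...,2]>90)),("wheel",(hue<12)&(H[...,1]>120)&(H[...,1]<=205)&(H[...,2]>60)),("green",(H[...,0]>60)&(H[...,0]<95)&(H[...,1]>80))):
        k=np.zeros(m.shape,np.uint8);k[y0:y1,x0:x1]=m[y0:y1,x0:x1]
        nn,L,S,C=cv2.connectedComponentsWithStats(k)
        i=1+np.argmax(S[1:,4]);pts=np.argwhere(L==i)[:,::-1].astype(np.float32)
        r=cv2.minAreaRect(pts);b=cv2.boxPoints(r)
        print(n,lab,S[i],C[i].round(1),"rect",np.round(r[1],1),b.round(1).tolist())
        if lab=="handle":
            d=sorted([(np.linalg.norm(b[j]-b[(j+1)%4]),(b[j]+b[(j+1)%4])/2) for j in range(4)],key=lambda t:t[0])
            e=[d[0][1],d[1][1]];e.sort(key=lambda p:p[1]);P[n]=e
print(P)
for a,bb in zip(P["scene"],P["top"]):print(tri("scene",a,"top",bb))
a=cv2.imread("pics/scene1.png")[185:300,290:400];cv2.imwrite("pics/c1.png",cv2.resize(a,None,fx=5,fy=5,interpolation=2))
```

```text
Traceback (most recent call last):
ValueError: attempt to get argmax of an empty sequence
```

Run:
```python
from h import *
a=cv2.imread("pics/scene1.png")[185:300,290:400];b=cv2.imread("pics/top1.png")[160:275,260:350]
c=cv2.resize(np.hstack([a,b]),None,fx=4,fy=4,interpolation=2);cv2.imwrite("pics/c1.png",c)
for n,ps in(("scene",[(312,236),(320,234),(330,230),(345,215),(365,225)]),("top",[(300,218),(302,230),(304,240),(310,203)])):
    im=cv2.imread(f"pics/{n}1.png");H=cv2.cvtColor(im,cv2.COLOR_BGR2HSV)
    print(n,[H[y,x].tolist() for x,y in ps])
```

```text
scene [[3, 152, 148], [4, 147, 137], [3, 149, 142], [7, 100, 125], [8, 122, 123]]
top [[0, 228, 144], [0, 234, 157], [179, 247, 152], [4, 50, 71]]
```

View pics/c1.png

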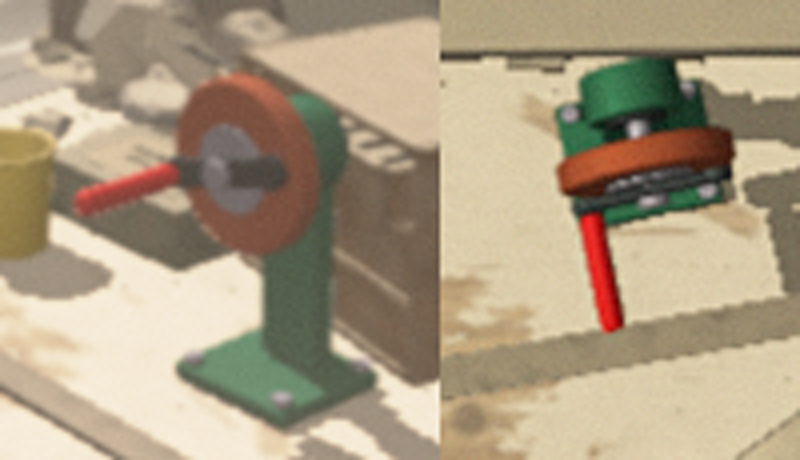

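The crop shows the crank arm about level, with the handle on the +y (left) side and the hub near scene pixel (343,228). I re-segment with corrected thresholds.

Run:
```python
from h import *
P={}
for n,(x0,y0,x1,y1),smin,hm in(("scene",(300,215,340,250),125,5.5),("top",(290,205,315,250),180,6)):
    im=cv2.imread(f"pics/{n}1.png")
    H=cv2.cvtColor(im,cv2.COLOR_BGR2HSV).astype(int);hue=np.minimum(H[...,0],180-H[...,0])
    m=(hue<hm)&(H[...,1]>smin)&(H[...,2]>80)
    k=np.zeros(m.shape,np.uint8);k[y0:y1,x0:x1]=m[y0:y1,x0:x1]
    nn,L,S,C=cv2.connectedComponentsWithStats(k);i=1+np.argmax(S[1:,4])
    b=cv2.boxPoints(cv2.minAreaRect(np.argwhere(L==i)[:,::-1].astype(np.float32)))
    d=sorted([(np.linalg.norm(b[j]-b[(j+1)%4]),(b[j]+b[(j+1)%4])/2) for j in range(4)],key=lambda t:t[0])
    P[n]=sorted([d[0][1],d[1][1]],key=lambda p:p[1]);print(n,S[i],[x.round(1) for x in P[n]],d[0][0],d[2][0])
E_=[tri("scene",a,"top",b) for a,b in zip(P["scene"],P["top"])]
for e in E_:print(e)
r,f=E_[0][0],E_[1][0]
yaw=np.arctan2((r-f)[1],(r-f)[0]);print("len",np.linalg.norm(r-f),"yaw",np.degrees(yaw))
# hub front on scene, wheel plane ~ arm plane
u=np.array([np.cos(yaw),np.sin(yaw),0]);o,d=ray("scene",(343.2,227.7))
t=((r-o)@u)/(d@u);h=o+d*t;print("hub at arm plane",h,"handle rel",(r-h)@np.array([-u[1],u[0],0]),(r-h)[2])
# bolts: base plate z=14mm
for px in((338.5,274.5),(360.5,284.5),(382,276)):print("bolt",plane("scene",px,.016))
for px in((288.5+0,188.5),(322,182.5),(327,207.5)):print("tbolt",plane("top",px,.016))
s=get_state();c=cv2.Rodrigues(np.array(s["tool_rot"]))[0];print("tool y axis deg",np.degrees(np.arctan2(c[1,1],c[0,1])))
```

```text
scene [309 226  26  13 141] [array([334. , 226.9], dtype=float32), array([308.9, 235.7], dtype=float32)] 5.6579385 26.570116
top [295 213  11  30 159] [array([297.1, 213. ], dtype=float32), array([302.9, 242. ], dtype=float32)] 5.2951474 29.613523
(array([0.55911071, 0.0608747 , 0.16174516]), [np.float64(0.0013069206749180507), np.float64(0.001306920674917938)])
(array([0.47923107, 0.04728708, 0.15883102]), [np.float64(0.0011935777189693998), np.float64(0.0011935777189693636)])
len 0.0810794179488744 yaw 9.65368038769888
hub at arm plane [0.56566893 0.0223199  0.170904  ] handle rel 0.03910860279930601 -0.009158841655547562
bolt [0.57440733 0.06263265 0.016     ]
bolt [ 0.59351553 -0.01930269  0.016     ]
bolt [ 0.67150626 -0.0086792   0.016     ]
tbolt [0.64733722 0.09065254 0.016     ]
tbolt [ 0.66419895 -0.00850303  0.016     ]
tbolt [ 0.58959501 -0.02232464  0.016     ]
tool y axis deg 70.76242768616733
```

Call:
send_rows:
  rows:
    - {"hand": 87, "x": 20, "y": -40, "roll": 4}
    - {"x": 20, "y": -40, "roll": 4}
    - {"x": 20, "y": -40, "roll": 4}
    - {"x": 20, "y": -40, "roll": 4}
    - {"x": 20, "y": -40, "roll": 4}
    - {"x": 20, "y": -40, "roll": 4}
    - {"x": 20, "y": -40, "roll": 5}
    - {"x": 20, "y": -40}
    - {"x": 20, "y": -40}
    - {"x": 20, "y": -40}
  force: 45

```text
schema error: expected keys hand, x, y, z, roll
```

Call:
send_rows:
  rows:
    - {"x": 20, "y": -40}
    - {"x": 20, "y": -40}
    - {"x": 20, "y": -40}
    - {"x": 15, "y": -30}
    - {"x": 5, "y": -10}
    - {"x": 0}
    - {"x": 0}
    - {"x": 0}

```text
schema error: expected keys hand, x, y, z, roll
```

Run:
```python
from h import *
s=get_state();im=get_image("wrist");cv2.imwrite("pics/w1.png",im)
c=cv2.Rodrigues(np.array(s["tool_rot"]))[0];print(np.round(s["position"],4),np.degrees(np.arctan2(c[1,1],c[0,1])),c[:,2].round(3),s["time"])
G=[.5029,.0513,.1605];u=np.array([.9858,.168,0])
print("grip,ends proj",proj("wrist",[G,np.array(G)-.024*u,np.array(G)+.056*u]))
```

```text
[0.2141 0.6133 0.2913] 70.76242768616733 [-0.    -0.002 -1.   ] 0.1
grip,ends proj [[-75.48669159 647.73137865]
 [-92.68251466 635.7775266 ]
 [-37.2907471  674.02855064]]
```

View pics/w1.png

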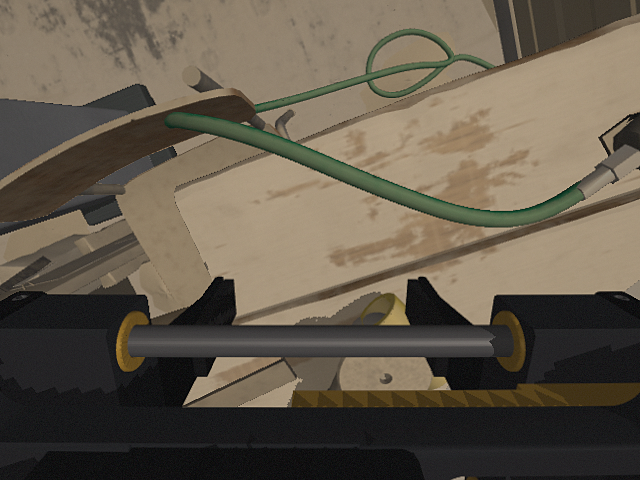

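The call was refused because every row needs all five keys. The arm has not moved, so the wrist view shows only the bench at the start pose, with the fingers at rows 280-400. I resend with complete rows.

Call:
send_rows:
  rows:
    - {"hand": 87, "x": 20, "y": -40, "z": 0, "roll": 4}
    - {"hand": 87, "x": 20, "y": -40, "z": 0, "roll": 4}
    - {"hand": 87, "x": 20, "y": -40, "z": 0, "roll": 4}
    - {"hand": 87, "x": 20, "y": -40, "z": 0, "roll": 4}
    - {"hand": 87, "x": 20, "y": -40, "z": 0, "roll": 4}
    - {"hand": 87, "x": 20, "y": -40, "z": 0, "roll": 4}
    - {"hand": 87, "x": 20, "y": -40, "z": 0, "roll": 5}
    - {"hand": 87, "x": 20, "y": -40, "z": 0, "roll": 0}
    - {"hand": 87, "x": 20, "y": -40, "z": 0, "roll": 0}
    - {"hand": 87, "x": 20, "y": -40, "z": 0, "roll": 0}
  force: 45

```text
time: 1.15
position: [0.4146, 0.2118, 0.2922]
tool_rot: [-0.267, 3.13, 0.001]
ft_force: [0.6, 0.5, 0.1]
grip_width: 0.998
grip_force: 0.0
```

Call:
send_rows:
  rows:
    - {"hand": 87, "x": 20, "y": -40, "z": 0, "roll": 0}
    - {"hand": 87, "x": 20, "y": -40, "z": 0, "roll": 0}
    - {"hand": 87, "x": 20, "y": -40, "z": 0, "roll": 0}
    - {"hand": 87, "x": 15, "y": -30, "z": 0, "roll": 0}
    - {"hand": 87, "x": 10, "y": -10, "z": 0, "roll": 0}
    - {"hand": 87, "x": 0, "y": 0, "z": 0, "roll": 0}
    - {"hand": 87, "x": 0, "y": 0, "z": 0, "roll": 0}
    - {"hand": 87, "x": 0, "y": 0, "z": 0, "roll": 0}

```text
time: 1.95
position: [0.4986, 0.0552, 0.2921]
tool_rot: [0.271, -3.129, -0.001]
ft_force: [-0.4, -0.1, -0.5]
grip_width: 1.0
grip_force: 0.0
```

Run:
```python
from h import *
s=get_state();im=get_image("wrist");cv2.imwrite("pics/w2.png",im)
c=cv2.Rodrigues(np.array(s["tool_rot"]))[0];print(np.round(s["position"],4),np.degrees(np.arctan2(c[1,1],c[0,1])),c[:,2].round(3),s["time"])
G=[.5029,.0513,.1605];u=np.array([.9858,.168,0])
print("grip,ends proj",proj("wrist",[G,np.array(G)-.024*u,np.array(G)+.056*u]))
```

```text
[0.4986 0.0552 0.2921] 99.89620414917086 [-0.001  0.001 -1.   ] 1.95
grip,ends proj [[314.98776016 260.05437992]
 [314.94427579 225.89034427]
 [315.08412628 332.37519305]]
```

View pics/w2.png

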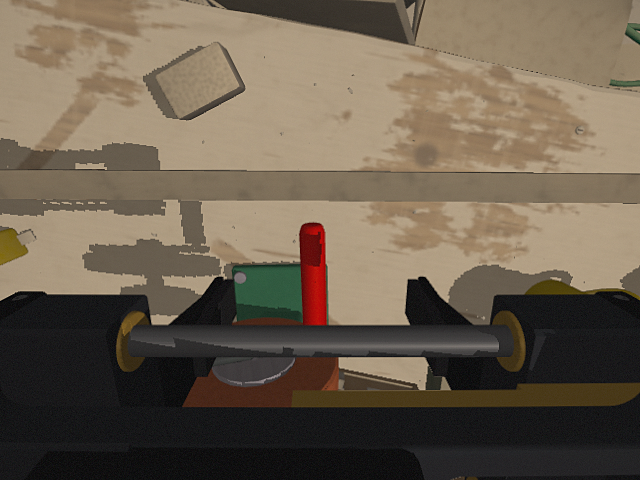

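The wrist view shows the handle's free end at (313,224), within 2 px of the prediction. It is parallel to the fingers and centred between them. I go down and grip.

Call:
send_rows:
  rows:
    - {"hand": 87, "x": 4, "y": -4, "z": -10, "roll": 0}
    - {"hand": 87, "x": 0, "y": 0, "z": -10, "roll": 0}
    - {"hand": 87, "x": 0, "y": 0, "z": -10, "roll": 0}
    - {"hand": 87, "x": 0, "y": 0, "z": -10, "roll": 0}
    - {"hand": 87, "x": 0, "y": 0, "z": -10, "roll": 0}
    - {"hand": 87, "x": 0, "y": 0, "z": -10, "roll": 0}
    - {"hand": 87, "x": 0, "y": 0, "z": -10, "roll": 0}
    - {"hand": 87, "x": 0, "y": 0, "z": -10, "roll": 0}
    - {"hand": 87, "x": 0, "y": 0, "z": 0, "roll": 0}
    - {"hand": 87, "x": 0, "y": 0, "z": 0, "roll": 0}

```text
time: 3.0
position: [0.5032, 0.0497, 0.2122]
tool_rot: [0.267, -3.13, 0.0]
ft_force: [-0.1, 0.2, 0.1]
grip_width: 0.999
grip_force: 0.0
```

Call:
send_rows:
  rows:
    - {"hand": 10, "x": 0, "y": 0, "z": 0, "roll": 0}
    - {"hand": 10, "x": 0, "y": 0, "z": 0, "roll": 0}
    - {"hand": 10, "x": 0, "y": 0, "z": 0, "roll": 0}
    - {"hand": 10, "x": 0, "y": 0, "z": 0, "roll": 0}
    - {"hand": 10, "x": 0, "y": 0, "z": 0, "roll": 0}
    - {"hand": 10, "x": 0, "y": 0, "z": 0, "roll": 0}
    - {"hand": 10, "x": 0, "y": 0, "z": 0, "roll": 0}
    - {"hand": 10, "x": 0, "y": 0, "z": 0, "roll": 0}
    - {"hand": 10, "x": 0, "y": 0, "z": 0, "roll": 0}
    - {"hand": 10, "x": 0, "y": 0, "z": 0, "roll": 0}
  force: 45

```text
time: 4.0
position: [0.5031, 0.0506, 0.2122]
tool_rot: [0.268, -3.13, -0.002]
ft_force: [-0.6, -0.1, -1.1]
grip_width: 0.195
grip_force: 44.9
```

```bash
cat > tab.py <<'E'
import numpy as np,sys
def tab(a0,a1,st,R=45.):
    a=np.radians(np.append(np.arange(a0,a1,st),a1));p=np.c_[-.168*np.cos(a),.986*np.cos(a),np.sin(a)]*R
    q=np.round(p-p[0],1)
    for i in range(1,len(a)):print(round(np.degrees(a[i])),np.round(q[i]-q[i-1],1).tolist())
tab(*map(float,sys.argv[1:]))
E
python3 tab.py -12 348 7.5
```

```text
-4 [-0.1, 0.8, 5.8]
3 [-0.1, 0.1, 5.9]
10 [0.2, -0.7, 5.9]
18 [0.2, -1.4, 5.7]
26 [0.4, -2.2, 5.4]
33 [0.5, -2.8, 5.2]
40 [0.5, -3.5, 4.7]
48 [0.7, -4.0, 4.2]
56 [0.8, -4.6, 3.6]
63 [0.9, -5.0, 3.1]
70 [0.9, -5.3, 2.3]
78 [0.9, -5.6, 1.6]
86 [1.0, -5.7, 0.8]
93 [1.0, -5.8, 0.1]
101 [1.0, -5.8, -0.7]
108 [0.9, -5.6, -1.4]
115 [0.9, -5.4, -2.2]
123 [0.9, -5.1, -2.9]
130 [0.8, -4.6, -3.5]
138 [0.7, -4.2, -4.1]
146 [0.6, -3.6, -4.7]
153 [0.5, -2.9, -5.0]
160 [0.4, -2.3, -5.4]
168 [0.3, -1.6, -5.7]
176 [0.1, -0.8, -5.8]
183 [0.0, -0.1, -5.9]
190 [-0.1, 0.7, -5.8]
198 [-0.2, 1.4, -5.7]
206 [-0.4, 2.2, -5.5]
213 [-0.5, 2.8, -5.2]
220 [-0.6, 3.5, -4.7]
228 [-0.6, 4.0, -4.2]
236 [-0.8, 4.6, -3.6]
243 [-0.9, 5.0, -3.0]
250 [-0.9, 5.3, -2.4]
258 [-0.9, 5.6, -1.6]
266 [-1.0, 5.7, -0.8]
273 [-1.0, 5.8, -0.1]
280 [-1.0, 5.8, 0.7]
288 [-0.9, 5.6, 1.5]
296 [-1.0, 5.4, 2.1]
303 [-0.8, 5.1, 2.9]
310 [-0.8, 4.6, 3.5]
318 [-0.7, 4.2, 4.1]
326 [-0.6, 3.6, 4.7]
333 [-0.5, 2.9, 5.0]
340 [-0.4, 2.3, 5.4]
348 [-0.3, 1.6, 5.7]
```

Call:
send_rows:
  rows:
    - {"hand": 10, "x": -0.1, "y": 0.8, "z": 5.8, "roll": 0}
    - {"hand": 10, "x": -0.1, "y": 0.1, "z": 5.9, "roll": 0}
    - {"hand": 10, "x": 0.2, "y": -0.7, "z": 5.9, "roll": 0}
    - {"hand": 10, "x": 0.2, "y": -1.4, "z": 5.7, "roll": 0}

```text
time: 4.4
position: [0.5029, 0.051, 0.2342]
tool_rot: [0.271, -3.129, -0.004]
ft_force: [2.4, 7.0, -9.7]
grip_width: 0.19
grip_force: 44.9
```

Call:
send_rows:
  rows:
    - {"hand": 10, "x": 0.4, "y": -2.2, "z": 5.4, "roll": 0}
    - {"hand": 10, "x": 0.5, "y": -2.8, "z": 5.2, "roll": 0}
    - {"hand": 10, "x": 0.5, "y": -3.5, "z": 4.7, "roll": 0}
    - {"hand": 10, "x": 0.7, "y": -4.0, "z": 4.2, "roll": 0}

```text
time: 4.8
position: [0.505, 0.0403, 0.2547]
tool_rot: [0.273, -3.129, -0.009]
ft_force: [0.5, 8.8, -3.9]
grip_width: 0.193
grip_force: 44.9
```

Call:
send_rows:
  rows:
    - {"hand": 10, "x": 0.8, "y": -4.6, "z": 3.6, "roll": 0}
    - {"hand": 10, "x": 0.9, "y": -5.0, "z": 3.1, "roll": 0}
    - {"hand": 10, "x": 0.9, "y": -5.3, "z": 2.3, "roll": 0}
    - {"hand": 10, "x": 0.9, "y": -5.6, "z": 1.6, "roll": 0}

```text
time: 5.2
position: [0.509, 0.0199, 0.2674]
tool_rot: [-0.274, 3.129, 0.01]
ft_force: [-3.2, 7.8, 8.4]
grip_width: 0.192
grip_force: 44.9
```

Call:
send_rows:
  rows:
    - {"hand": 10, "x": 1.0, "y": -5.7, "z": 0.8, "roll": 0}
    - {"hand": 10, "x": 1.0, "y": -5.8, "z": 0.1, "roll": 0}
    - {"hand": 10, "x": 1.0, "y": -5.8, "z": -0.7, "roll": 0}
    - {"hand": 10, "x": 0.9, "y": -5.6, "z": -1.4, "roll": 0}

```text
time: 5.6
position: [0.5141, -0.0068, 0.2667]
tool_rot: [-0.269, 3.126, 0.002]
ft_force: [0.7, 1.3, 4.1]
grip_width: 0.195
grip_force: 44.9
```

Call:
send_rows:
  rows:
    - {"hand": 10, "x": 0.9, "y": -5.4, "z": -2.2, "roll": 0}
    - {"hand": 10, "x": 0.9, "y": -5.1, "z": -2.9, "roll": 0}
    - {"hand": 10, "x": 0.8, "y": -4.6, "z": -3.5, "roll": 0}
    - {"hand": 10, "x": 0.7, "y": -4.2, "z": -4.1, "roll": 0}

```text
time: 6.0
position: [0.5179, -0.0267, 0.2522]
tool_rot: [-0.267, 3.126, 0.0]
ft_force: [6.6, 3.5, 1.0]
grip_width: 0.196
grip_force: 44.9
```

Call:
send_rows:
  rows:
    - {"hand": 10, "x": 0.6, "y": -3.6, "z": -4.7, "roll": 0}
    - {"hand": 10, "x": 0.5, "y": -2.9, "z": -5.0, "roll": 0}
    - {"hand": 10, "x": 0.4, "y": -2.3, "z": -5.4, "roll": 0}
    - {"hand": 10, "x": 0.3, "y": -1.6, "z": -5.7, "roll": 0}

```text
time: 6.4
position: [0.5197, -0.0357, 0.231]
tool_rot: [-0.269, 3.126, 0.003]
ft_force: [6.8, 5.3, 1.1]
grip_width: 0.191
grip_force: 44.9
```

Call:
send_rows:
  rows:
    - {"hand": 10, "x": 0.1, "y": -0.8, "z": -5.8, "roll": 0}
    - {"hand": 10, "x": 0.0, "y": -0.1, "z": -5.9, "roll": 0}
    - {"hand": 10, "x": -0.1, "y": 0.7, "z": -5.8, "roll": 0}
    - {"hand": 10, "x": -0.2, "y": 1.4, "z": -5.7, "roll": 0}

```text
time: 6.8
position: [0.5193, -0.0335, 0.2083]
tool_rot: [-0.269, 3.126, 0.005]
ft_force: [4.6, 6.5, 6.1]
grip_width: 0.188
grip_force: 44.9
```

Call:
send_rows:
  rows:
    - {"hand": 10, "x": -0.4, "y": 2.2, "z": -5.5, "roll": 0}
    - {"hand": 10, "x": -0.5, "y": 2.8, "z": -5.2, "roll": 0}
    - {"hand": 10, "x": -0.6, "y": 3.5, "z": -4.7, "roll": 0}
    - {"hand": 10, "x": -0.6, "y": 4.0, "z": -4.2, "roll": 0}

```text
time: 7.2
position: [0.517, -0.0211, 0.1898]
tool_rot: [-0.27, 3.127, 0.005]
ft_force: [-0.5, 5.2, 15.9]
grip_width: 0.191
grip_force: 44.9
```

Call:
send_rows:
  rows:
    - {"hand": 10, "x": -0.8, "y": 4.6, "z": -3.6, "roll": 0}
    - {"hand": 10, "x": -0.9, "y": 5.0, "z": -3.0, "roll": 0}
    - {"hand": 10, "x": -0.9, "y": 5.3, "z": -2.4, "roll": 0}
    - {"hand": 10, "x": -0.9, "y": 5.6, "z": -1.6, "roll": 0}

```text
time: 7.6
position: [0.5137, -0.0038, 0.1804]
tool_rot: [-0.267, 3.127, -0.001]
ft_force: [-2.4, -2.3, 20.3]
grip_width: 0.193
grip_force: 44.9
```

Call:
send_rows:
  rows:
    - {"hand": 10, "x": -1.0, "y": 5.7, "z": -0.8, "roll": 0}
    - {"hand": 10, "x": -1.0, "y": 5.8, "z": -0.1, "roll": 0}
    - {"hand": 10, "x": -1.0, "y": 5.8, "z": 0.7, "roll": 0}
    - {"hand": 10, "x": -0.9, "y": 5.6, "z": 1.5, "roll": 0}

```text
time: 8.0
position: [0.5099, 0.0151, 0.1799]
tool_rot: [-0.262, 3.127, -0.01]
ft_force: [5.7, -9.3, 1.5]
grip_width: 0.196
grip_force: 44.9
```

Call:
send_rows:
  rows:
    - {"hand": 10, "x": -1.0, "y": 5.4, "z": 2.1, "roll": 0}
    - {"hand": 10, "x": -0.8, "y": 5.1, "z": 2.9, "roll": 0}
    - {"hand": 10, "x": -0.8, "y": 4.6, "z": 3.5, "roll": 0}
    - {"hand": 10, "x": -0.7, "y": 4.2, "z": 4.1, "roll": 0}

```text
time: 8.4
position: [0.5057, 0.036, 0.1896]
tool_rot: [-0.264, 3.129, -0.008]
ft_force: [9.4, -4.5, -11.6]
grip_width: 0.193
grip_force: 44.9
```

Call:
send_rows:
  rows:
    - {"hand": 10, "x": -0.6, "y": 3.6, "z": 4.7, "roll": 0}
    - {"hand": 10, "x": -0.5, "y": 2.9, "z": 5.0, "roll": 0}
    - {"hand": 10, "x": -0.4, "y": 2.3, "z": 5.4, "roll": 0}
    - {"hand": 10, "x": -0.3, "y": 1.6, "z": 5.7, "roll": 0}

```text
time: 8.8
position: [0.5031, 0.0496, 0.2096]
tool_rot: [0.267, -3.13, 0.002]
ft_force: [9.5, 2.6, -13.6]
grip_width: 0.196
grip_force: 44.9
```

```bash
cat > fit.py <<'E'
import numpy as np
from scipy.optimize import least_squares
F=np.array([l.split() for l in open("d1.txt") if l.strip()],float)  # x y z fx fy fz dir
n=np.array([-.168,.986]);h=F[:,:2]@n*1e3;z=F[:,2]*1e3
u=F[:,:2]@np.array([.986,.168])*1e3;print("axial pos",u.round(1))
r=least_squares(lambda p:np.hypot(h-p[0],z-p[1])-45,[h.mean(),z.mean()]);c=r.x
print("centre n,z",c,"resid",r.fun.round(1))
a=np.arctan2(z-c[1],h-c[0]);fn=F[:,3:5]@n;fz=F[:,5]
ft=-fn*np.sin(a)+fz*np.cos(a);fr=fn*np.cos(a)+fz*np.sin(a)
A=np.c_[F[:,6],np.cos(a),np.sin(a)];x,res,_,_=np.linalg.lstsq(A,ft,rcond=None)
print("a",np.degrees(a).round());print("ft",ft.round(1));print("fr",fr.round(1));print("fit",(A@x).round(1))
# gravity torque on wheel at handle: heavy at angle a+b -> G=-A cos(a+b); tool feels ft = G - fric*dir
al=np.degrees(np.arctan2(x[2],-x[1]))  # -A cos a cos b + A sin a sin b
print("fric",-x[0],"amp",np.hypot(x[1],x[2]),"heavy offset b",al,"handle angle for heavy below",(-90-al)%360)
E
cat > d1.txt <<'E'
.5029 .0510 .2342 2.4 7.0 -9.7 1
.5050 .0403 .2547 .5 8.8 -3.9 1
.5090 .0199 .2674 -3.2 7.8 8.4 1
.5141 -.0068 .2667 .7 1.3 4.1 1
.5179 -.0267 .2522 6.6 3.5 1.0 1
.5197 -.0357 .2310 6.8 5.3 1.1 1
.5193 -.0335 .2083 4.6 6.5 6.1 1
.5170 -.0211 .1898 -.5 5.2 15.9 1
.5137 -.0038 .1804 -2.4 -2.3 20.3 1
.5099 .0151 .1799 5.7 -9.3 1.5 1
.5057 .0360 .1896 9.4 -4.5 -11.6 1
.5031 .0496 .2096 9.5 2.6 -13.6 1
E
python3 fit.py
```

```text
axial pos [504.4 504.7 505.2 505.8 506.2 506.4 506.4 506.2 505.9 505.3 504.7 504.4]
centre n,z [-78.19070505 224.10454837] resid [ 0.1  0.1  0.   0.1 -0.  -0.1 -0.   0.2  0.3 -0.2 -0.1 -0. ]
a [  13.   43.   74.  109.  141.  171. -159. -131. -105.  -80.  -50.  -19.]
ft [-10.9  -8.7  -5.6  -2.5  -2.2  -1.7  -3.7  -6.4  -7.1  -9.7 -12.  -12.6]
fr [  4.2   3.7  10.3   3.5  -1.2  -3.9  -7.4 -15.5 -19.1  -3.2   5.1   5.3]
fit [-10.9  -8.6  -5.8  -3.   -1.7  -1.9  -3.4  -5.7  -8.1 -10.1 -11.8 -12.1]
fric 6.902554856619442 amp 5.285552619336814 heavy offset b 28.01437287755379 handle angle for heavy below 241.9856271224462
```

The fit is clean: the heavy side leads the handle by about 28°. I now turn back in the other direction so that friction cancels out of the estimate, shifting the commanded circle up 2.5 mm.

Call:
send_rows:
  rows:
    - {"hand": 10, "x": 0.3, "y": -1.6, "z": -3.2, "roll": 0}
    - {"hand": 10, "x": 0.4, "y": -2.3, "z": -5.4, "roll": 0}
    - {"hand": 10, "x": 0.5, "y": -2.9, "z": -5.0, "roll": 0}
    - {"hand": 10, "x": 0.6, "y": -3.6, "z": -4.7, "roll": 0}

```text
time: 9.2
position: [0.5051, 0.0397, 0.1932]
tool_rot: [-0.268, 3.13, 0.001]
ft_force: [3.1, 3.6, 1.1]
grip_width: 0.19
grip_force: 44.9
```

Call:
send_rows:
  rows:
    - {"hand": 10, "x": 0.7, "y": -4.2, "z": -4.1, "roll": 0}
    - {"hand": 10, "x": 0.8, "y": -4.6, "z": -3.5, "roll": 0}
    - {"hand": 10, "x": 0.8, "y": -5.1, "z": -2.9, "roll": 0}
    - {"hand": 10, "x": 1.0, "y": -5.4, "z": -2.1, "roll": 0}

```text
time: 9.6
position: [0.5089, 0.0199, 0.1811]
tool_rot: [-0.267, 3.129, 0.001]
ft_force: [4.0, 3.2, 2.6]
grip_width: 0.191
grip_force: 44.9
```

Call:
send_rows:
  rows:
    - {"hand": 10, "x": 0.9, "y": -5.6, "z": -1.5, "roll": 0}
    - {"hand": 10, "x": 1.0, "y": -5.8, "z": -0.7, "roll": 0}
    - {"hand": 10, "x": 1.0, "y": -5.8, "z": 0.1, "roll": 0}
    - {"hand": 10, "x": 1.0, "y": -5.7, "z": 0.8, "roll": 0}

```text
time: 10.0
position: [0.5132, -0.0018, 0.1805]
tool_rot: [-0.268, 3.128, 0.003]
ft_force: [4.2, 6.6, 3.9]
grip_width: 0.195
grip_force: 45.0
```

Call:
send_rows:
  rows:
    - {"hand": 10, "x": 0.9, "y": -5.6, "z": 1.6, "roll": 0}
    - {"hand": 10, "x": 0.9, "y": -5.3, "z": 2.4, "roll": 0}
    - {"hand": 10, "x": 0.9, "y": -5.0, "z": 3.0, "roll": 0}
    - {"hand": 10, "x": 0.8, "y": -4.6, "z": 3.6, "roll": 0}

```text
time: 10.4
position: [0.5168, -0.021, 0.1904]
tool_rot: [-0.27, 3.127, 0.005]
ft_force: [7.2, 7.6, -3.3]
grip_width: 0.194
grip_force: 44.9
```

Call:
send_rows:
  rows:
    - {"hand": 10, "x": 0.6, "y": -4.0, "z": 4.2, "roll": 0}
    - {"hand": 10, "x": 0.6, "y": -3.5, "z": 4.7, "roll": 0}
    - {"hand": 10, "x": 0.5, "y": -2.8, "z": 5.2, "roll": 0}
    - {"hand": 10, "x": 0.4, "y": -2.2, "z": 5.5, "roll": 0}

```text
time: 10.8
position: [0.5192, -0.0336, 0.2093]
tool_rot: [-0.27, 3.126, 0.004]
ft_force: [10.4, 8.6, -8.7]
grip_width: 0.193
grip_force: 44.9
```

Call:
send_rows:
  rows:
    - {"hand": 10, "x": 0.2, "y": -1.4, "z": 5.7, "roll": 0}
    - {"hand": 10, "x": 0.1, "y": -0.7, "z": 5.8, "roll": 0}
    - {"hand": 10, "x": 0.0, "y": 0.1, "z": 5.9, "roll": 0}
    - {"hand": 10, "x": -0.1, "y": 0.8, "z": 5.8, "roll": 0}

```text
time: 11.2
position: [0.5196, -0.0356, 0.232]
tool_rot: [-0.269, 3.126, 0.001]
ft_force: [12.1, 6.0, -12.9]
grip_width: 0.192
grip_force: 44.9
```

Call:
send_rows:
  rows:
    - {"hand": 10, "x": -0.3, "y": 1.6, "z": 5.7, "roll": 0}
    - {"hand": 10, "x": -0.4, "y": 2.3, "z": 5.4, "roll": 0}
    - {"hand": 10, "x": -0.5, "y": 2.9, "z": 5.0, "roll": 0}
    - {"hand": 10, "x": -0.6, "y": 3.6, "z": 4.7, "roll": 0}

```text
time: 11.6
position: [0.5179, -0.0268, 0.2523]
tool_rot: [-0.267, 3.126, -0.003]
ft_force: [13.2, 1.9, -15.1]
grip_width: 0.191
grip_force: 44.9
```

Call:
send_rows:
  rows:
    - {"hand": 10, "x": -0.7, "y": 4.2, "z": 4.1, "roll": 0}
    - {"hand": 10, "x": -0.8, "y": 4.6, "z": 3.5, "roll": 0}
    - {"hand": 10, "x": -0.9, "y": 5.1, "z": 2.9, "roll": 0}
    - {"hand": 10, "x": -0.9, "y": 5.4, "z": 2.2, "roll": 0}

```text
time: 12.0
position: [0.5147, -0.0106, 0.2653]
tool_rot: [-0.263, 3.126, -0.009]
ft_force: [12.4, -5.3, -11.1]
grip_width: 0.192
grip_force: 44.9
```

Call:
send_rows:
  rows:
    - {"hand": 10, "x": -0.9, "y": 5.6, "z": 1.4, "roll": 0}
    - {"hand": 10, "x": -1.0, "y": 5.8, "z": 0.7, "roll": 0}
    - {"hand": 10, "x": -1.0, "y": 5.8, "z": -0.1, "roll": 0}
    - {"hand": 10, "x": -1.0, "y": 5.7, "z": -0.8, "roll": 0}

```text
time: 12.4
position: [0.5109, 0.0095, 0.2692]
tool_rot: [-0.259, 3.127, -0.013]
ft_force: [3.8, -9.0, 8.6]
grip_width: 0.194
grip_force: 45.0
```

Call:
send_rows:
  rows:
    - {"hand": 10, "x": -0.9, "y": 5.6, "z": -1.6, "roll": 0}
    - {"hand": 10, "x": -0.9, "y": 5.3, "z": -2.3, "roll": 0}
    - {"hand": 10, "x": -0.9, "y": 5.0, "z": -3.1, "roll": 0}
    - {"hand": 10, "x": -0.8, "y": 4.6, "z": -3.6, "roll": 0}

```text
time: 12.8
position: [0.506, 0.0348, 0.2598]
tool_rot: [-0.265, 3.129, 0.0]
ft_force: [-2.3, 1.2, 12.8]
grip_width: 0.193
grip_force: 45.0
```

Call:
send_rows:
  rows:
    - {"hand": 10, "x": -0.7, "y": 4.0, "z": -4.2, "roll": 0}
    - {"hand": 10, "x": -0.5, "y": 3.5, "z": -4.7, "roll": 0}
    - {"hand": 10, "x": -0.5, "y": 2.8, "z": -5.2, "roll": 0}
    - {"hand": 10, "x": -0.4, "y": 2.2, "z": -5.4, "roll": 0}

```text
time: 13.2
position: [0.5031, 0.0498, 0.2385]
tool_rot: [0.269, -3.13, -0.004]
ft_force: [0.4, 5.5, 4.9]
grip_width: 0.194
grip_force: 44.9
```

Call:
send_rows:
  rows:
    - {"hand": 10, "x": -0.2, "y": 1.4, "z": -5.7, "roll": 0}
    - {"hand": 10, "x": -0.2, "y": 0.7, "z": -5.9, "roll": 0}
    - {"hand": 10, "x": 0.1, "y": -0.1, "z": -5.9, "roll": 0}
    - {"hand": 10, "x": 0.1, "y": -0.8, "z": -5.8, "roll": 0}

```text
time: 13.6
position: [0.5029, 0.0509, 0.2142]
tool_rot: [0.269, -3.13, -0.003]
ft_force: [1.5, 5.4, 0.4]
grip_width: 0.189
grip_force: 44.9
```

```bash
cat >> d1.txt <<'E'
.5051 .0397 .1932 3.1 3.6 1.1 -1
.5089 .0199 .1811 4.0 3.2 2.6 -1
.5132 -.0018 .1805 4.2 6.6 3.9 -1
.5168 -.0210 .1904 7.2 7.6 -3.3 -1
.5192 -.0336 .2093 10.4 8.6 -8.7 -1
.5196 -.0356 .2320 12.1 6.0 -12.9 -1
.5179 -.0268 .2523 13.2 1.9 -15.1 -1
.5147 -.0106 .2653 12.4 -5.3 -11.1 -1
.5109 .0095 .2692 3.8 -9.0 8.6 -1
.5060 .0348 .2598 -2.3 1.2 12.8 -1
.5031 .0498 .2385 .4 5.5 4.9 -1
.5029 .0509 .2142 1.5 5.4 .4 -1
E
python3 fit.py
python3 tab.py -12 -118 8
```

```text
axial pos [504.4 504.7 505.2 505.8 506.2 506.4 506.4 506.2 505.9 505.3 504.7 504.4
 504.7 505.1 505.7 506.  506.3 506.3 506.1 505.7 505.3 504.8 504.4 504.4]
centre n,z [-78.15522109 224.23090325] resid [ 0.1 -0.  -0.1  0.  -0.1 -0.1  0.   0.3  0.4 -0.1 -0.  -0.  -0.1 -0.2
 -0.2 -0.2 -0.2 -0.1  0.1  0.2  0.  -0.1  0.1 -0. ]
a [  13.   43.   74.  109.  142.  171. -159. -131. -105.  -81.  -50.  -19.
  -44.  -74. -103. -131. -161.  170.  141.  115.   88.   52.   18.  -13.]
ft [-10.9  -8.7  -5.6  -2.5  -2.2  -1.7  -3.7  -6.4  -7.1  -9.7 -12.  -12.5
   2.9   3.1   4.8   6.9  10.4  12.   12.   11.3   9.8   6.6   3.    1.5]
fr [  4.2   3.7  10.3   3.5  -1.2  -3.9  -7.4 -15.5 -19.1  -3.1   5.1   5.3
   1.4  -1.8  -5.1  -1.6  -3.4  -6.1  -9.1  -7.1   8.2  11.1   6.6   4.9]
fit [-10.7  -8.4  -5.6  -2.9  -1.7  -2.   -3.6  -5.9  -8.3 -10.3 -11.8 -12.1
   1.8   3.1   5.3   7.9  10.3  11.8  12.1  11.2   9.4   6.2   3.4   1.9]
fric 6.888551448460069 amp 5.270085012168486 heavy offset b 30.2760934601166 handle angle for heavy below 239.7239065398834
```

Call:
send_rows:
  rows:
    - {"hand": 10, "x": 0.3, "y": -1.7, "z": -6.0, "roll": 0}
    - {"hand": 10, "x": 0.4, "y": -2.4, "z": -5.7, "roll": 0}
    - {"hand": 10, "x": 0.6, "y": -3.3, "z": -5.4, "roll": 0}
    - {"hand": 10, "x": 0.7, "y": -3.9, "z": -4.9, "roll": 0}
    - {"hand": 10, "x": 0.8, "y": -4.6, "z": -4.2, "roll": 0}
    - {"hand": 10, "x": 0.9, "y": -5.1, "z": -3.7, "roll": 0}
    - {"hand": 10, "x": 0.9, "y": -5.5, "z": -2.8, "roll": 0}
    - {"hand": 10, "x": 1.1, "y": -5.9, "z": -2.1, "roll": 0}
    - {"hand": 10, "x": 1.0, "y": -6.1, "z": -1.3, "roll": 0}
    - {"hand": 10, "x": 1.0, "y": -6.2, "z": -0.4, "roll": 0}

```text
time: 14.6
position: [0.5119, 0.0052, 0.1793]
tool_rot: [-0.267, 3.128, 0.002]
ft_force: [2.6, 5.7, 8.1]
grip_width: 0.193
grip_force: 45.0
```

Call:
send_rows:
  rows:
    - {"hand": 10, "x": 1.1, "y": -6.1, "z": 0.4, "roll": 0}
    - {"hand": 10, "x": 1.0, "y": -6.1, "z": 1.3, "roll": 0}
    - {"hand": 10, "x": 1.0, "y": -5.9, "z": 2.2, "roll": 0}
    - {"hand": 10, "x": 0.4, "y": -2.0, "z": 0.8, "roll": 0}
    - {"hand": 10, "x": 0, "y": 0, "z": 0, "roll": 0}
    - {"hand": 10, "x": 0, "y": 0, "z": 0, "roll": 0}
    - {"hand": 10, "x": 0, "y": 0, "z": 0, "roll": 0}

```text
time: 15.3
position: [0.5153, -0.0127, 0.1843]
tool_rot: [-0.27, 3.127, 0.006]
ft_force: [3.0, 8.1, 6.8]
grip_width: 0.194
grip_force: 45.0
```

```bash
cat > now.py <<'E'
from h import *
s=get_state();p=np.array(s["position"])*1e3;n=p[:2]@[-.168,.986]+78.16;z=p[2]-224.23
a=np.arctan2(z,n);f=np.array(s["ft_force"]);fn=f[:2]@[-.168,.986]
print("a",np.degrees(a),"r",np.hypot(n,z),"ft",-fn*np.sin(a)+f[2]*np.cos(a),"fr",fn*np.cos(a)+f[2]*np.sin(a),s["grip_force"],s["time"],np.abs(s["qd"]).max())
E
python3 now.py
```

```text
a -117.6517246852013 r 45.07097794726337 ft 3.43309765292634 fr -9.506237437140186 44.95049759745598 15.3 0.0022130560641305955
```

Call:
send_rows:
  rows:
    - {"hand": 10, "x": 0.2, "y": -1.0, "z": 1.0, "roll": 0}
    - {"hand": 10, "x": 0.2, "y": -1.0, "z": 1.0, "roll": 0}
    - {"hand": 10, "x": 0, "y": 0, "z": 0, "roll": 0}
    - {"hand": 10, "x": 0, "y": 0, "z": 0, "roll": 0}
    - {"hand": 10, "x": 0, "y": 0, "z": 0, "roll": 0}
    - {"hand": 10, "x": 0, "y": 0, "z": 0, "roll": 0}
    - {"hand": 10, "x": 0, "y": 0, "z": 0, "roll": 0}
    - {"hand": 10, "x": 0, "y": 0, "z": 0, "roll": 0}

```text
time: 16.1
position: [0.5157, -0.0146, 0.1856]
tool_rot: [-0.27, 3.128, 0.006]
ft_force: [4.2, 8.4, 2.3]
grip_width: 0.191
grip_force: 44.9
```

```bash
python3 now.py
python3 - <<'E'
from h import *
a=get_image("scene")[170:310,260:420];cv2.imwrite("pics/f.png",cv2.resize(a,None,fx=4,fy=4,interpolation=2))
E
```

```text
a -120.5815581496689 r 44.8965057244725 ft 5.348760207637551 fr -5.828876997553451 44.94615141302347 16.1 0.0025659404770943103
```

View pics/f.png

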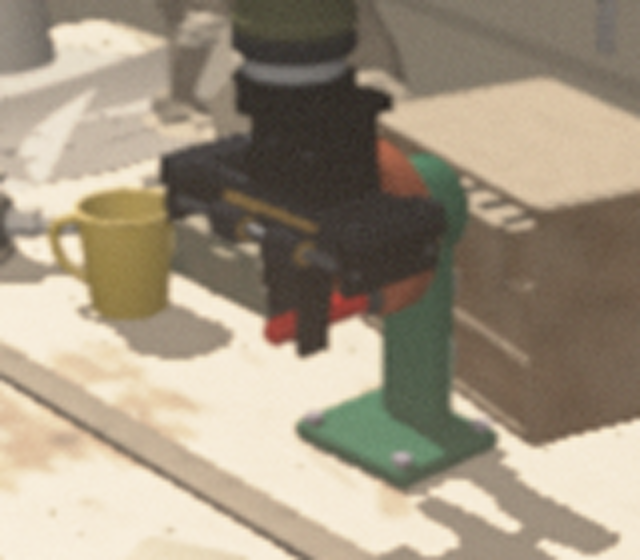

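The final crop shows the red handle gripped low, near crop pixel (320,320), with the mug standing free of the gripper. The measured handle angle is within 1° of the target and the arm is still, so I hand in.

```bash
python3 -c "
from bench import *
print(close_job())"
```

```text
the job is handed in; nothing more can be done
None
```

I handed the job in with the handle still gripped and the wheel at rest: after about one turn each way the forces put the heavy side 30° ahead of the handle, within a few degrees, so it should now be straight below the axle, and the mug, tape measure and sanding block were not touched.

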